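Refit the hotplate's control knob and switch it off

TASK

The right-hand knob of the twin hotplate was pulled off for washing while its control was still part-way on. Put the knob back: lower its stem into the bare control and, pressing only lightly, turn it until the flatted stem finds the socket and drops fully home, then turn the knob anticlockwise to its off stop so that its pointer points straight to the back of the hotplate, and let go. Do not force it, and leave the other knob and the copper pan as they are.

Things in the scene. Friction and masses are not known exactly. Their poses are not given: they have to be found in the camera images.
- knob: Loose black control knob, 70 g, at first stem down on a loose steel ring (48 mm wide, 42 mm high), facing any way. Origin: on the axis, underside of the round skirt (60 mm wide, 6 mm thick); z up. On the skirt the bar to grip, along x, 15 mm wide, flat sides from x = -25 to +12 mm, then tapering to the pointer nose at x = +30 mm; top 36 mm above the origin.
- stem_tip (a point): Centre of the lower end of the loose knob's stem, 31 mm below the knob's origin, on its axis. The stem is one piece with the knob: 16 mm diameter, with one flat along its whole length on the side away from the pointer, 3.5 mm from the axis (D section); the round edge of its end bevelled by 0.7 mm.
- pointer (a point): Tip of the loose knob's pointer nose: 30 mm from the axis along the knob's +x, 34 mm above its origin.
- bezel (a point): Bare right-hand control (robot's view) on the deck: centre of the hole's mouth, on top of a black bezel, 91 mm above the bench. Axes of the hotplate, not turning with the control: +x to its back, y to its left, z up. Mouth dished, 27 mm, narrowing in 4 mm to a round 16.8 mm bore. Fully home, the knob's origin is 3 mm above this point.
- socket (a point): In that hole, 14 mm below the mouth: flat top of the control's brass spindle with its D socket, 14 mm deep, 0.6 mm wider all round than the stem. Axes as bezel: the spindle's angle is NOT measured. It was left 0.4 to 2.2 rad clockwise (from above) of off; the stem enters only with the knob's pointer at that angle, within about 0.1 rad. Unmatched, the knob rests 14 mm above home.
- hob: Steel twin hotplate, fixed, cold, 320 mm (x) by 520 mm (y), deck at 85 mm; origin under its centre, +x to its back. Iron plates 180 mm wide, 14 mm proud. Controls near the front edge. The spindle turns stiffly (0.06 N m), does not follow light rubbing, and stops hard at off: pointer along +x. The plastic stem stands 45 N of contact, press and twist together; 5 to 8 N seeks and seats it.
- left_knob (a joint): The other knob, same shape, fitted on the left-hand control, 110 mm to the left of the bare one, its skirt 9 mm above the deck. Value in rad, growing clockwise; 0 is off (pointer to the back). It must stay where it is.
- pan: Copper sugar pan, 152 mm wide, 85 mm high, 0.9 kg, with a steel handle to the rear left, standing on the left plate; origin under its centre. Leave it there.
- jar: Glass jar with metal lid, 72 mm wide, 110 mm high, on the bench to the left; origin under its centre. Only in the way.
There are look-alikes about, which are no part of the job. Leave any green or red look-alike of the knob alone.

How it is judged:
By the outcome, as a careful person would: the job done as asked, in the order asked, and still so for the second after the job is handed in, with the robot touching nothing.
It also fails if it takes over 70 s, if anything falls off the work surface, if the arm or the gripper's body presses on something with over 40 N, if the wrist force passes 120 N, or if a joint passes its speed limit or range.

ROBOT

A 6-joint arm with a two-finger parallel gripper is mounted at the origin on the work surface. World frame = base frame: x ahead of the robot, y to its left, z up, the work surface at z = 0. Lengths are in m, angles in degrees, forces in N, time in s.
With the tool pointing down it reaches from about 0.4 to 0.825 m from the base axis. Payload 7 kg.
Tool frame: the origin (TCP) lies at the very end of the fingers, on their centre line; the grasp point (between the pads) lies 19 mm behind it (ctrl.hold_point_z is the distance from the TCP to the grasp point, in m); z points along the fingers, y is the line along which they close (so a half turn about z gives the same grasp; the last joint's range is limited). The gripper opens to 88 mm and grips with 3 to 60 N. Pads are 19 mm wide; open, the fingers measure 130 mm over their backs; the gripper's body (78 mm by 193 mm) begins 47 mm behind the grasp point.
Start: joints at [79.761, 20.546, 0.682, 0, -70.136, -16.507], TCP at [0.304, 0.603, 0.227] pointing down, gripper open.
Joint ranges: [-176.03, 176.03], [-82.01, 121.73], [-58.28, 71.71], [-173.87, 95.51], [-174.79, -0.11], [-173.66, 173.66]. Speed limits (degrees/s): [136.94, 136.94, 172.46, 180, 180, 180].

INTERFACE

Orientations are given as [roll, pitch, yaw] about the fixed x, y, z axes, in that order (R = Rz(yaw) Ry(pitch) Rx(roll)).
In Python, from plant import sensors, viewer, workorder, ctrl gives the robot as it stands.
- The arm moves only by the shell command python3 -m pendant 'ROWS'. ROWS is JSON, a list of rows, each a list of 3 entries, a list of its own where there are three numbers: the opening, from -1 (shut) to 1 (fully open), so that 0 is half open, then the shift along the tool's x, y, z in m, then the turn, a rotation vector about the tool's x, y, z in degrees. A call has 1 to 10 rows; each row is the pose to reach, as a shift and turn from the pose commanded when the call began, along the tool's axes at that moment; what a row does not reach only later rows make up. A row lasts 1/12 s, in which the tool goes at most 41.7 mm and 7.16 degrees, less where a joint would pass 70% of its speed; a pose out of reach is approached as far as the arm can. A call with a gripper value outside its range is refused whole. The fingers move at their own pace and stop on an object; the grip force is fixed at half the most. Time passes only in rows, so rows that repeat a pose let the fingers close. It gives the time, the measured TCP pose, the force, the opening and the grip force at its end, in the units of the state.
- sensors.get_obs(): the state, without advancing time (a new reading comes with each control period).
- viewer.snapshot(name): name is "scene" or "top"; returns the picture (400x640x3 uint8, red, green, blue); there is no depth.
- viewer.camera_params(name): a dict with "fx", "fy", "cx", "cy" (pixels), "extrinsics" (4x4, takes a point from world to camera coordinates). Camera axes: x right, y up, looking along -z (the intrinsics and any distortion apply to the point x, -y, -z); pixel columns grow to the right and rows downward; lengths in m; the calibration is good to about 2 mm. A picture is of the moment at which its call begins. camera_params takes no time and is no camera call.
- workorder.close_job(): hands the job in; it is judged then, once.
The state is a dict: "clock": time; "joint_pos": joint angles; "qvel": joint speeds; "tau": joint torques, N m; "tool_pos": TCP position; "orientation": TCP orientation; "force": force on the tool from outside, world axes, zero at the start; "moment": the same for the moment, N m; "opening": finger opening in m; "gripper_force": force on a finger pad.
Only numpy, scipy, OpenCV 4.12 (cv2) and the standard library are available. Lean on these libraries where they do the work, as an engineer would, in place of code of your own. Each camera call takes 0.05 s, during which the arm holds its last target. There are 200 camera calls.

## Working session

There is one attempt and no reset: what is moved stays moved. The work goes in short steps, Python scripts to look and compute and a shell command to move; the robot and the scene stay as the last step left them, time stands still between calls to the robot, and variables do not carry over. Pictures are saved under pics/ and viewed, at most 10 in all, crops included, and the job is handed in when it is done.

```bash
mkdir -p pics; ls; python3 - <<'E'
from plant import sensors, viewer, workorder, ctrl
import cv2
print(sensors.get_obs(), ctrl.hold_point_z)
for n in("scene","top"):
    cv2.imwrite(f"pics/{n}0.png",viewer.snapshot(n)[:,:,::-1]); print(n,viewer.camera_params(n))
E
```

```text
pics
{'clock': 0.0, 'joint_pos': array([ 7.97622127e+01,  2.05929297e+01,  6.35589671e-01, -1.80404164e-02,
       -7.01356181e+01, -1.65055129e+01]), 'qvel': array([ 0.0375695 , -0.11816594,  0.01691256,  0.02591906, -0.02297243,
       -0.05095911]), 'tau': array([-1.87743390e-03, -5.82716596e+01,  2.93065274e+01,  6.99745461e+00,
        6.86368949e-03, -1.67727899e-04]), 'tool_pos': array([0.3035808 , 0.60235774, 0.22562615]), 'orientation': array([ 1.79906054e+02, -1.01520769e-02, -2.67494357e+01]), 'force': array([-0.22586911, -0.93429188,  0.8092547 ]), 'moment': array([-0.01450207, -0.00533179, -0.01869321]), 'gripper_force': 0.0, 'opening': 0.08739903082797035} 0.0188
scene {'fx': 385.06324764115476, 'fy': 385.06324764115476, 'cx': 313.1004452917511, 'cy': 196.25329866458748, 'extrinsics': array([[-0.41899987,  0.9078549 ,  0.01544615,  0.10512915],
       [-0.63052812, -0.3031626 ,  0.71451153,  0.2892295 ],
       [ 0.65335549,  0.289641  ,  0.69945314, -1.47535634],
       [ 0.        ,  0.        ,  0.        ,  1.        ]])}
top {'fx': 388.08246715377726, 'fy': 388.08246715377726, 'cx': 313.403063999302, 'cy': 209.7296151433098, 'extrinsics': array([[ 0.01555053, -0.99985462, -0.0069945 ,  0.11824445],
       [ 0.99909368,  0.01526072,  0.03973586, -0.49316309],
       [-0.03962334, -0.00760607,  0.99918574, -0.8784413 ],
       [ 0.        ,  0.        ,  0.        ,  1.        ]])}
```

View pics/scene0.png

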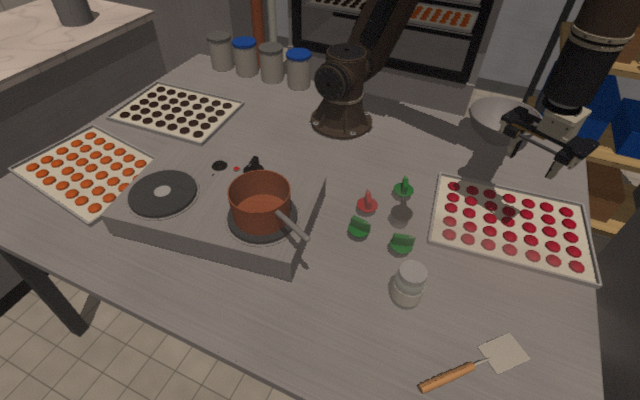

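View pics/top0.png

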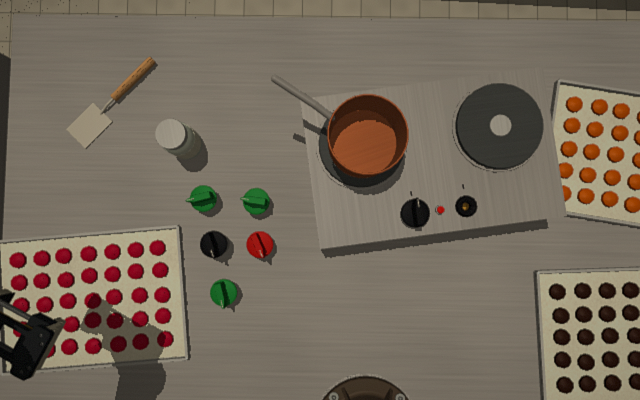

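The top view shows the loose black knob at about (213,245), the bare bezel at (466,206) and the left knob at (415,213). I'll enlarge those.

```bash
python3 - <<'E'
import cv2,numpy as np
t=cv2.imread("pics/top0.png"); s=cv2.imread("pics/scene0.png")
r=lambda im,x,y,w,h,k:cv2.resize(im[y:y+h,x:x+w],None,fx=k,fy=k,interpolation=cv2.INTER_CUBIC)
a=r(t,190,225,50,40,8);b=r(t,440,185,50,40,8);c=r(s,380,170,50,40,8);d=r(t,390,190,50,40,8)
im=cv2.convertScaleAbs(np.vstack([np.hstack([a,b]),np.hstack([c,d])])[:600],alpha=1.6,beta=20)
cv2.imwrite("pics/crop0.png",im)
E
```

```text
(no output)
```

View pics/crop0.png

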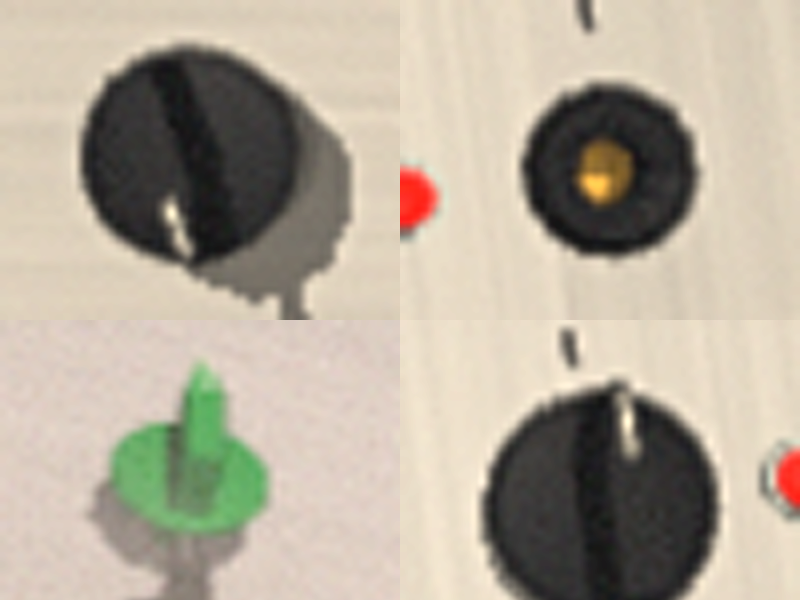

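```bash
cat > h.py <<'E'
import numpy as np
from plant import viewer
def ray(n,u,v,z):
    p=viewer.camera_params(n);E=p["extrinsics"];R,t=E[:3,:3],E[:3,3]
    d=R.T@np.array([(u-p["cx"])/p["fx"],-(v-p["cy"])/p["fy"],-1]);c=-R.T@t
    return c+d*(z-c[2])/d[2]
def proj(n,X):
    p=viewer.camera_params(n);E=p["extrinsics"];c=E[:3,:3]@np.array(X)+E[:3,3]
    return p["cx"]+p["fx"]*c[0]/-c[2],p["cy"]-p["fy"]*c[1]/-c[2]
E
python3 - <<'E'
from h import *
import cv2
o=-.45
k=ray("top",190+189.5/8+o,225+154/8+o,.047);print("knob",k)
a,b=[ray("top",190+x/8+o,225+y/8+o,.078) for x,y in((168,200),(190,255))];print("mark",a,b,np.degrees(np.arctan2(*(b-a)[1::-1])))
for q in(((150,75),(200,245)),((185,65),(232,210))):
    a,b=[ray("top",190+x/8,225+y/8,.06) for x,y in q];print(np.degrees(np.arctan2(*(b-a)[1::-1])))
bz=ray("top",440+210/8+o,185+169.5/8+o,.091);print("bezel",bz)
lk=ray("top",390+200.5/8+o,190+(510-320)/8+o,.1);print("left",lk, np.degrees(np.arctan2(*(lk-bz)[1::-1]))-90,np.linalg.norm((lk-bz)[:2]))
print("knob in scene",proj("scene",[*k[:2],.06]))
t=cv2.imread("pics/top0.png",0).astype(int)
# front deck edge: strongest dark-going row gradient per column
P=[]
for u in range(335,540,3):
    v0=int(248-(u-322)*27/225); c=t[v0-9:v0+8,u]; g=np.diff(c); P.append((u,v0-9+np.argmin(g)+1))
P=np.array(P,float);m=np.polyfit(*P.T,1)
r=abs(np.polyval(m,P[:,0])-P[:,1]);P=P[r<1.5];m=np.polyfit(*P.T,1);print(len(P),m)
a,b=[ray("top",u,np.polyval(m,u),.085) for u in(335,540)];print("edge yaw",np.degrees(np.arctan2(*(a-b)[1::-1]))-90,a,b)
E
```

```text
knob [0.4117622  0.34386299 0.047     ]
mark [0.40118722 0.34104452 0.078     ] [0.38683396 0.33485809 0.078     ] -156.68334502746188
-162.0978755566655
-160.55947954002218
bezel [ 0.50120811 -0.19110478  0.091     ]
left [ 0.48355862 -0.08281381  0.1       ] 9.25679420815321 0.10971981946275823
knob in scene (np.float64(401.9576737366), np.float64(207.744039605781))
69 [-1.33333333e-01  2.91672464e+02]
edge yaw 8.485627358670271 [0.41111244 0.07895531 0.085     ] [ 0.4747789  -0.34777912  0.085     ]
```

```bash
python3 - <<'E'
from h import *
import cv2
for u,v in((203,198),(257,202),(224,293),(260,245),(213,244)): w=ray("top",u,v,.045);print(u,v,w.round(3),np.round(proj("scene",w)))
s=cv2.imread("pics/scene0.png")
cv2.imwrite("pics/crop1.png",cv2.convertScaleAbs(cv2.resize(s[165:265,335:435],None,fx=6,fy=6,interpolation=cv2.INTER_CUBIC),alpha=1.4,beta=15))
E
```

```text
203 198 [0.512 0.37  0.045] [400. 240.]
257 202 [0.505 0.25  0.045] [358. 223.]
224 293 [0.305 0.318 0.045] [402. 185.]
260 245 [0.411 0.242 0.045] [366. 200.]
213 244 [0.411 0.345 0.045] [401. 211.]
```

View pics/crop1.png

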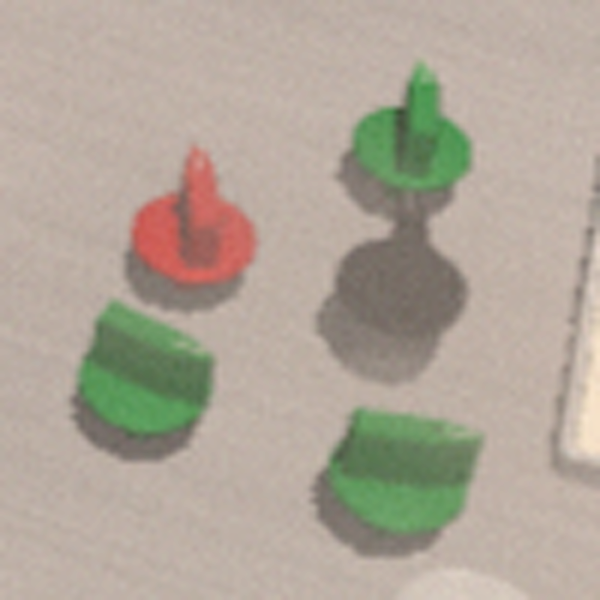

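The black knob shows in the scene view as a hazy dark disc, at about (402,208). That matches the top-view fix of (0.412, 0.344) with the pointer at a yaw of about -161°. Now I'll approach.

```bash
python3 -m pendant '[[0,[0.2125,0.1818,0.08],[0,0,67]],[0,[0.2125,0.1818,0.08],[0,0,67]],[0,[0.2125,0.1818,0.08],[0,0,67]],[0,[0.2125,0.1818,0.08],[0,0,67]],[0,[0.2125,0.1818,0.08],[0,0,67]],[0,[0.2125,0.1818,0.08],[0,0,67]],[0,[0.2125,0.1818,0.08],[0,0,67]],[0,[0.2125,0.1818,0.08],[0,0,67]],[0,[0.2125,0.1818,0.08],[0,0,67]],[0,[0.2125,0.1818,0.08],[0,0,67]]]'
python3 -m pendant '[[0,[0,0,0],[0,0,67]],[0,[0,0,0],[0,0,67]],[0,[0,0,0],[0,0,67]],[0,[0,0,0],[0,0,67]],[0,[0,0,0],[0,0,67]],[0,[0,0,0],[0,0,67]],[0,[0,0,0],[0,0,67]],[0,[0,0,0],[0,0,67]],[0,[0,0,0],[0,0,67]],[0,[0,0,0],[0,0,67]]]'
python3 - <<'E'
from plant import sensors,viewer
import cv2
o=sensors.get_obs();print(o["joint_pos"].round(1))
t=viewer.snapshot("top")[:,:,::-1];s=viewer.snapshot("scene")[:,:,::-1]
import numpy as np
r=lambda im,x,y:cv2.resize(im[y:y+80,x:x+66],None,fx=6,fy=6,interpolation=cv2.INTER_CUBIC)
cv2.imwrite("pics/p1.png",cv2.convertScaleAbs(np.hstack([r(t,180,205),r(s,368,165)]),alpha=1.6,beta=20))
E
```

```text
clock: 0.93
tool_pos: [0.412, 0.3436, 0.1463]
orientation: [180.0, -0.0, -94.3]
force: [-0.2, -0.1, -0.0]
opening: 0.044
gripper_force: 0.0
clock: 1.77
tool_pos: [0.4115, 0.3446, 0.1462]
orientation: [-180.0, -0.0, -161.2]
force: [0.2, 0.4, 0.4]
opening: 0.044
gripper_force: 0.0
[  60.9   11.5  -23.2   -0.   -55.3 -132. ]
```

View pics/p1.png

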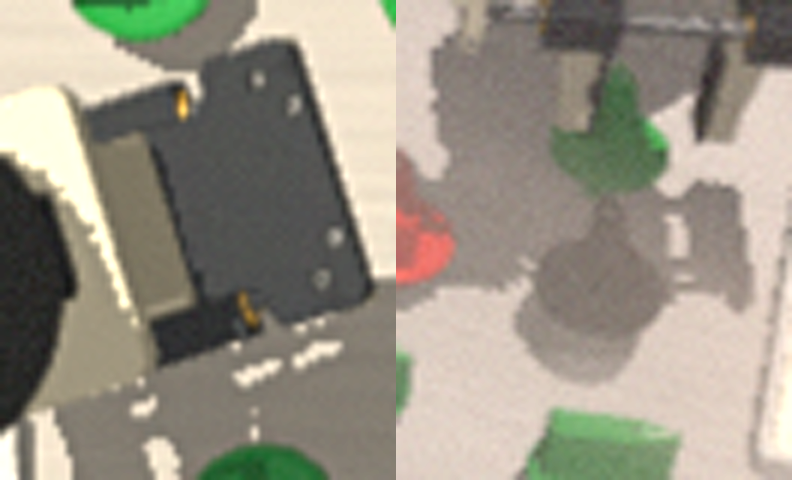

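```bash
python3 - <<'E'
from h import *
c=np.array([.4115,.3446,.146])
y=np.radians(-161.2);ty=np.array([np.sin(y),-np.cos(y),0])
for s in(-.022,.022):print(proj("scene",c+s*ty))
k=np.array([.4118,.3439,0]);
print("skirt c",proj("scene",k+[0,0,.048]),"bar top",[proj("scene",k+[a*np.cos(y),a*np.sin(y),.078]) for a in(-.025,0,.03)])
print("seen skirt",368+(600-396)/6,165+270/6)
E
```

```text
(np.float64(399.58330857772444), np.float64(184.21131704858803))
(np.float64(416.62018489752546), np.float64(185.59287471414214))
skirt c (np.float64(401.2054722362332), np.float64(210.7437357315731)) bar top [(np.float64(403.7125874502171), np.float64(209.77159847371718)), (np.float64(403.1322055337616), np.float64(203.18779732665035)), (np.float64(402.46114760964883), np.float64(195.57537556564245))]
seen skirt 402.0 210.0
```

```bash
python3 -m pendant '[[0,[0,-0.0005,0.04],[0,0,0]],[0,[0,-0.0005,0.07],[0,0,0]],[0,[0,-0.0005,0.093],[0,0,0]],[0,[0,-0.0005,0.093],[0,0,0]],[-1,[0,-0.0005,0.093],[0,0,0]],[-1,[0,-0.0005,0.093],[0,0,0]],[-1,[0,-0.0005,0.093],[0,0,0]],[-1,[0,-0.0005,0.093],[0,0,0]],[-1,[0,-0.0005,0.093],[0,0,0]],[-1,[0,-0.0005,0.093],[0,0,0]]]'
python3 -m pendant '[[-1,[0,0,0],[0,0,0]],[-1,[0,0,0],[0,0,0]],[-1,[0,0,0],[0,0,0]],[-1,[0,0,0],[0,0,0]]]'
```

```text
clock: 2.7
tool_pos: [0.4122, 0.3447, 0.0545]
orientation: [179.9, 0.1, -160.7]
force: [-1.8, -0.7, 3.8]
opening: 0.0148
gripper_force: 30.0
clock: 3.03
tool_pos: [0.4122, 0.3448, 0.0545]
orientation: [180.0, 0.1, -160.7]
force: [-2.3, -0.1, 6.5]
opening: 0.0147
gripper_force: 30.0
```

```bash
python3 -m pendant '[[-1,[0,0,-0.02],[0,0,0]],[-1,[0,0,-0.06],[0,0,0]],[-1,[0,0,-0.1],[0,0,0]],[-1,[0,0,-0.14],[0,0,0]],[-1,[0,0,-0.18],[0,0,0]],[-1,[0,0,-0.18],[0,0,0]],[-1,[0.007,-0.04,-0.18],[0,0,-5]],[-1,[0.014,-0.08,-0.18],[0,0,-10]],[-1,[0.021,-0.12,-0.18],[0,0,-15]],[-1,[0.028,-0.16,-0.18],[0,0,-20]]]'
python3 - <<'E'
from plant import sensors,viewer
import cv2
o=sensors.get_obs();print(o["tool_pos"],o["orientation"],o["opening"],o["force"])
s=viewer.snapshot("scene")[:,:,::-1]
cv2.imwrite("pics/p2.png",cv2.convertScaleAbs(cv2.resize(s[80:280,250:450],None,fx=3,fy=3,interpolation=cv2.INTER_CUBIC),alpha=1.5,beta=20))
E
```

```text
clock: 3.87
tool_pos: [0.4377, 0.1823, 0.2333]
orientation: [180.0, -0.0, -140.4]
force: [1.6, -1.1, -1.6]
opening: 0.0148
gripper_force: 30.0
[0.43768113 0.18234604 0.23334915] [ 1.79985151e+02 -2.00234354e-04 -1.40436330e+02] 0.014781933973784635 [ 1.57197503 -1.08931592 -1.59730049]
```

View pics/p2.png

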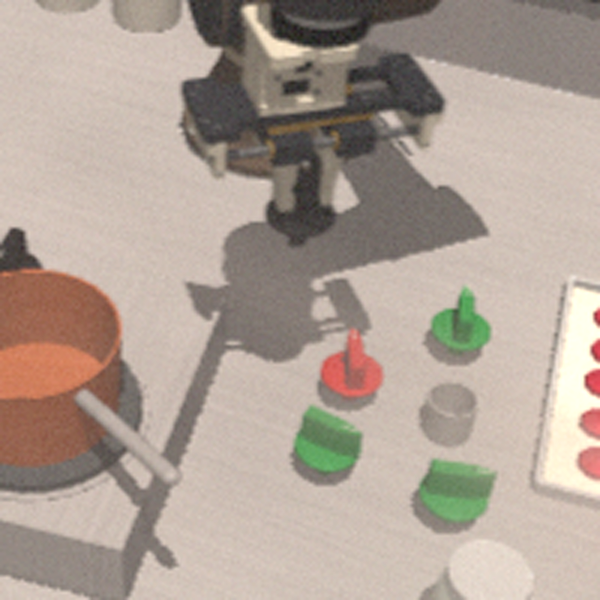

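The knob is held, with the skirt at about (351,152) and the stem end at (349,161). The ring stayed behind. I'll check its offset in the hand.

```bash
python3 - <<'E'
from h import *
c=np.array([.4377,.1823,0])
for n,z in(("skirt top",.227),("origin",.2208),("tip",.19)):print(n,proj("scene",c+[0,0,z]))
print(proj("scene",c+[0.03,0,.2208]),proj("scene",c+[0,0.03,.2208]))
y=np.radians(-140.4)
d=np.array([.5012-.4377,-.1911-.1823]);print(d@[np.cos(y),np.sin(y)],d@[np.sin(y),-np.cos(y)])
E
```

```text
skirt top (np.float64(348.83463413832504), np.float64(148.92797826462913))
origin (np.float64(348.6393046630637), np.float64(150.87377731448962))
tip (np.float64(347.693978377206), np.float64(160.29076359558596))
(np.float64(344.33438931154257), np.float64(157.5169502285578)) (np.float64(359.7299854704234), np.float64(154.06632123966165))
0.18908652685589802 -0.3281860682015215
```

```bash
python3 -m pendant '[[-1,[0.018,-0.031,0],[0,0,-2]],[-1,[0.037,-0.065,0],[0,0,-4]],[-1,[0.057,-0.1,0],[0,0,-6]],[-1,[0.077,-0.135,0],[0,0,-8]],[-1,[0.097,-0.17,0],[0,0,-10]],[-1,[0.117,-0.205,0],[0,0,-12]],[-1,[0.137,-0.24,0],[0,0,-14]],[-1,[0.157,-0.275,0],[0,0,-16]],[-1,[0.175,-0.304,0],[0,0,-18]],[-1,[0.189,-0.328,0],[0,0,-18]]]'
python3 -m pendant '[[-1,[0,0,0.03],[0,0,0]],[-1,[0,0,0.06],[0,0,0]],[-1,[0,0,0.08],[0,0,0]],[-1,[0,0,0.085],[0,0,0]],[-1,[0,0,0.085],[0,0,0]],[-1,[0,0,0.085],[0,0,0]]]'
python3 - <<'E'
from plant import sensors,viewer
import cv2
o=sensors.get_obs();print(o["joint_pos"].round(1))
s=viewer.snapshot("scene")[:,:,::-1];cv2.imwrite("pics/s3raw.png",s);cv2.imwrite("pics/t3raw.png",viewer.snapshot("top")[:,:,::-1])
cv2.imwrite("pics/p3.png",cv2.convertScaleAbs(cv2.resize(s[120:180,180:260],None,fx=10,fy=10,interpolation=cv2.INTER_CUBIC),alpha=1.6,beta=20))
E
```

```text
clock: 4.75
tool_pos: [0.499, -0.192, 0.2332]
orientation: [180.0, -0.0, -122.7]
force: [-0.0, 0.3, -1.3]
opening: 0.0146
gripper_force: 30.0
clock: 5.25
tool_pos: [0.5, -0.1896, 0.1494]
orientation: [-180.0, -0.0, -122.7]
force: [0.0, 0.1, -0.2]
opening: 0.0148
gripper_force: 30.0
[  0.3  11.1 -23.2   0.  -55.6 -33. ]
```

View pics/p3.png

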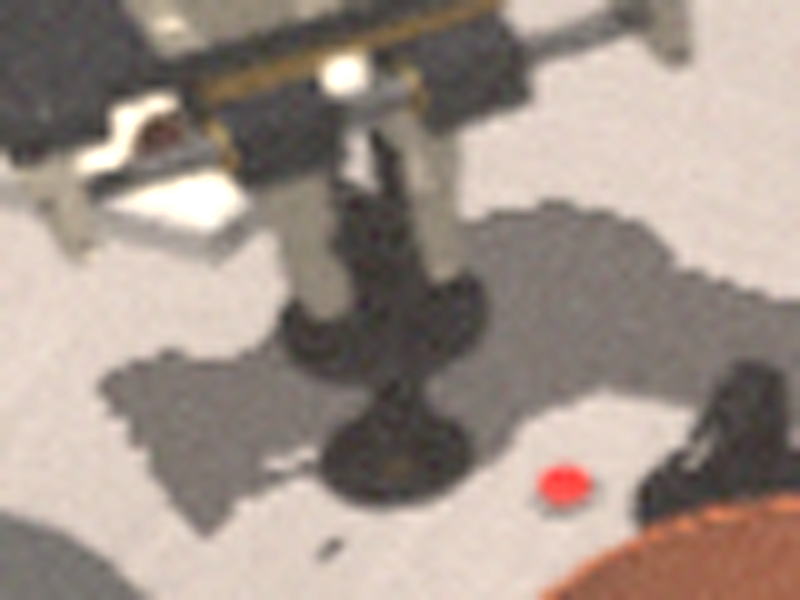

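```bash
python3 - <<'E'
from h import *
c=np.array([.500,-.1896,0]);b=np.array([.5012,-.1911,.091])
f=lambda p:((np.array(p)-[180,120])*10).round(0)
P=lambda X:f(proj("scene",X))
print("bezel",P(b),"tip",P(c+[0,0,.106]),"skirt",P(c+[0,0,.139]))
t=np.linspace(0,6.28,60)
for n,q,r,z in(("skirt",c,.03,.137),("bez",b,.0215,.088),("stem",c,.008,.115)):
    E=np.array([P([q[0]+r*np.cos(a),q[1]+r*np.sin(a),z]) for a in t]);print(n,E.min(0),E.max(0))
print(P(b+[.01,0,0])-P(b),P(b+[0,.01,0])-P(b))
E
```

```text
bezel [395. 438.] tip [394. 397.] skirt [376. 307.]
skirt [271. 250.] [483. 378.]
bez [323. 400.] [470. 493.]
stem [361. 356.] [417. 390.]
[-19.  19.] [29.  9.]
```

```bash
python3 -m pendant '[[-1,[0.0017,-0.0035,0.004],[0,0,0]],[-1,[0.0017,-0.0035,0.008],[0,0,0]],[-1,[0.0017,-0.0035,0.012],[0,0,0]],[-1,[0.0017,-0.0035,0.014],[0,0,0]],[-1,[0.0017,-0.0035,0.014],[0,0,0]]]'
python3 -m pendant '[[-1,[0,0,0.001],[0,0,0]],[-1,[0,0,0.002],[0,0,0]],[-1,[0,0,0.003],[0,0,0]],[-1,[0,0,0.003],[0,0,0]]]'
```

```text
clock: 5.77
tool_pos: [0.501, -0.1928, 0.1339]
orientation: [179.9, -0.0, -122.8]
force: [0.7, -0.4, -1.4]
opening: 0.015
gripper_force: 30.0
clock: 6.1
tool_pos: [0.5013, -0.1928, 0.1314]
orientation: [180.0, -0.0, -122.7]
force: [0.2, 0.0, -0.1]
opening: 0.0148
gripper_force: 30.0
```

```bash
for i in 1 2 3; do python3 -m pendant '[[-1,[0,0,0.0006],[0,0,0]],[-1,[0,0,0.001],[0,0,0]],[-1,[0,0,0.001],[0,0,0]]]' | grep -E "tool|force: \["; done
```

```text
tool_pos: [0.5014, -0.1929, 0.1305]
force: [0.8, -0.7, -0.5]
tool_pos: [0.5016, -0.1929, 0.1296]
force: [-0.1, -0.1, -1.4]
tool_pos: [0.5017, -0.193, 0.1286]
force: [0.5, -0.8, 0.1]
```

```bash
for i in 1 2 3; do python3 -m pendant '[[-1,[0,0,0.0006],[0,0,0]],[-1,[0,0,0.001],[0,0,0]],[-1,[0,0,0.001],[0,0,0]]]' | grep -E "tool|force: \["; done
```

```text
tool_pos: [0.5017, -0.193, 0.1276]
force: [0.9, -1.1, -0.9]
tool_pos: [0.5017, -0.193, 0.1266]
force: [1.4, -1.5, -0.4]
tool_pos: [0.5017, -0.193, 0.1256]
force: [1.8, -2.8, -0.5]
```

```bash
python3 -m pendant '[[-1,[0.0003,-0.0007,0],[0,0,0]],[-1,[0.0003,-0.0007,0],[0,0,0]]]' | grep -E "tool|force: \["; for i in 1 2 3; do python3 -m pendant '[[-1,[0,0,0.0006],[0,0,0]],[-1,[0,0,0.001],[0,0,0]],[-1,[0,0,0.001],[0,0,0]]]' | grep -E "tool|force: \["; done
```

```text
tool_pos: [0.5016, -0.1934, 0.1253]
force: [1.2, -0.9, -0.8]
tool_pos: [0.5016, -0.1934, 0.1243]
force: [0.8, -1.0, -0.0]
tool_pos: [0.5016, -0.1934, 0.1233]
force: [0.5, -1.0, -1.0]
tool_pos: [0.5017, -0.1935, 0.1224]
force: [-0.6, -0.4, -0.4]
```

```bash
for i in 1 2 3; do python3 -m pendant '[[-1,[0,0,0.0004],[0,0,0]],[-1,[0,0,0.0008],[0,0,0]],[-1,[0,0,0.0008],[0,0,0]]]' | grep -E "tool|force: \["; done
```

```text
tool_pos: [0.5017, -0.1935, 0.1216]
force: [0.1, -0.6, -1.5]
tool_pos: [0.5018, -0.1935, 0.1208]
force: [0.1, -0.3, -1.2]
tool_pos: [0.5019, -0.1935, 0.1204]
force: [0.0, 0.5, 1.6]
```

```bash
for i in 1 2; do python3 -m pendant '[[-1,[0,0,0.0003],[0,0,0]],[-1,[0,0,0.0003],[0,0,0]]]' | grep -E "tool|force: \["; done
```

```text
tool_pos: [0.502, -0.1936, 0.1202]
force: [-1.5, 0.1, 3.8]
tool_pos: [0.5021, -0.1936, 0.1201]
force: [-1.7, 0.8, 6.3]
```

```bash
for i in 1 2; do python3 -m pendant '[[-1,[0,0,0],[0,0,-1.7]],[-1,[0,0,0],[0,0,-3.4]],[-1,[0,0,0],[0,0,-5]],[-1,[0,0,0],[0,0,-5]]]' | grep -E "tool|ori|force: \["; done
```

```text
tool_pos: [0.5023, -0.1934, 0.1201]
orientation: [-179.9, 0.0, -117.6]
force: [-2.0, 1.4, 5.4]
tool_pos: [0.5024, -0.1935, 0.12]
orientation: [-179.9, 0.0, -112.7]
force: [-0.3, 1.4, 4.4]
```

```bash
for i in 1 2; do python3 -m pendant '[[-1,[0,0,0.0001],[0,0,-1.7]],[-1,[0,0,0.0001],[0,0,-3.4]],[-1,[0,0,0.0001],[0,0,-5]],[-1,[0,0,0.0001],[0,0,-5]]]' | grep -E "tool|ori|force: \["; done
```

```text
tool_pos: [0.5024, -0.1935, 0.1198]
orientation: [-179.9, 0.0, -107.7]
force: [-0.7, 0.8, 5.3]
tool_pos: [0.5023, -0.1935, 0.1196]
orientation: [-180.0, 0.0, -102.8]
force: [0.1, 0.6, 4.6]
```

```bash
for i in 1 2; do python3 -m pendant '[[-1,[0,0,0],[0,0,-1.7]],[-1,[0,0,0],[0,0,-3.4]],[-1,[0,0,0],[0,0,-5]],[-1,[0,0,0],[0,0,-5]]]' | grep -E "tool|ori|force: \["; done
```

```text
tool_pos: [0.5015, -0.1937, 0.1189]
orientation: [180.0, -0.0, -97.8]
force: [0.4, -2.2, -0.8]
tool_pos: [0.5016, -0.1935, 0.1189]
orientation: [180.0, 0.0, -92.8]
force: [-0.2, -0.7, -0.9]
```

```bash
for i in 1 2; do python3 -m pendant '[[-1,[0,0,0.0004],[0,0,0]],[-1,[0,0,0.0008],[0,0,0]],[-1,[0,0,0.0008],[0,0,0]]]' | grep -E "tool|ori|force: \["; done; python3 -c "
from plant import sensors;print(sensors.get_obs()['moment'])"
```

```text
tool_pos: [0.5016, -0.1935, 0.1182]
orientation: [180.0, 0.0, -92.8]
force: [1.0, -0.3, -0.6]
tool_pos: [0.5017, -0.1935, 0.1176]
orientation: [180.0, 0.0, -92.8]
force: [-0.6, -0.3, -1.4]
[-0.0068395  -0.04019376  0.02418124]
```

```bash
for i in 1 2 3; do python3 -m pendant '[[-1,[0,0,0.0008],[0,0,0]],[-1,[0,0,0.0016],[0,0,0]],[-1,[0,0,0.0024],[0,0,0]],[-1,[0,0,0.0024],[0,0,0]]]' | grep -E "tool|ori|force: \["; done; python3 -c "
from plant import sensors;print(sensors.get_obs()['moment'])"
```

```text
tool_pos: [0.5017, -0.1935, 0.1151]
orientation: [180.0, 0.0, -92.8]
force: [0.4, 0.4, -0.9]
tool_pos: [0.5018, -0.1935, 0.1128]
orientation: [180.0, 0.0, -92.7]
force: [1.4, 0.2, -0.5]
tool_pos: [0.5018, -0.1935, 0.1104]
orientation: [180.0, 0.0, -92.7]
force: [-0.2, -1.3, -1.1]
[-0.02498896 -0.05491451 -0.04889334]
```

```bash
for i in 1 2 3 4; do python3 -m pendant '[[-1,[0,0,0.0006],[0,0,0]],[-1,[0,0,0.001],[0,0,0]],[-1,[0,0,0.001],[0,0,0]]]' | grep -E "tool|force: \["; done
```

```text
tool_pos: [0.5019, -0.1935, 0.1095]
force: [-0.0, -1.0, -0.4]
tool_pos: [0.5019, -0.1935, 0.1085]
force: [0.3, -0.5, -1.3]
tool_pos: [0.5019, -0.1935, 0.1075]
force: [0.6, 0.1, -0.4]
tool_pos: [0.5019, -0.1935, 0.1066]
force: [-0.3, 0.1, -0.3]
```

```bash
for i in 1 2 3; do python3 -m pendant '[[-1,[0,0,0.0004],[0,0,0]],[-1,[0,0,0.0004],[0,0,0]],[-1,[0,0,0.0004],[0,0,0]]]' | grep -E "tool|force: \["; done
```

```text
tool_pos: [0.502, -0.1935, 0.1065]
force: [-1.1, 0.8, 5.4]
tool_pos: [0.502, -0.1936, 0.1065]
force: [-2.3, 1.9, 7.8]
tool_pos: [0.5021, -0.1936, 0.1064]
force: [-4.8, 2.5, 11.2]
```

```bash
python3 -m pendant '[[-1,[0,0,-0.0008],[0,0,0]],[-1,[0,0,-0.0008],[0,0,-2.5]],[-1,[0,0,-0.0008],[0,0,-5]],[-1,[0,0,-0.0008],[0,0,-7.5]],[-1,[0,0,-0.0008],[0,0,-10]],[-1,[0,0,-0.0008],[0,0,-10]]]' | grep -E "tool|ori|force: \["; python3 -c "
from plant import sensors;print(sensors.get_obs()['moment'])"
```

```text
tool_pos: [0.5024, -0.1938, 0.1065]
orientation: [-179.9, -0.0, -82.6]
force: [-0.5, -1.8, 3.6]
[-0.56547095 -0.01247671 -0.07374876]
```

```bash
python3 -m pendant '[[-1,[0,0,0],[0,0,-2.5]],[-1,[0,0,0],[0,0,-5]],[-1,[0,0,0],[0,0,-7.5]],[-1,[0,0,0],[0,0,-10]],[-1,[0,0,0],[0,0,-10]]]' | grep -E "tool|ori|force: \["; python3 -c "
from plant import sensors;print(sensors.get_obs()['moment'])"
```

```text
tool_pos: [0.5023, -0.1941, 0.1065]
orientation: [-180.0, -0.1, -72.7]
force: [-0.3, -3.4, 4.3]
[-1.56414264  0.01506787 -0.11746436]
```

```bash
python3 -m pendant '[[-1,[0.0006,0.0002,-0.0003],[0,0,0]],[-1,[0.0006,0.0002,-0.0003],[0,0,-2.5]],[-1,[0.0006,0.0002,-0.0003],[0,0,-5]],[-1,[0.0006,0.0002,-0.0003],[0,0,-7.5]],[-1,[0.0006,0.0002,-0.0003],[0,0,-10]],[-1,[0.0006,0.0002,-0.0003],[0,0,-10]]]' | grep -E "tool|ori|force: \["; python3 -c "
from plant import sensors;print(sensors.get_obs()['moment'])"
```

```text
tool_pos: [0.5022, -0.1942, 0.1065]
orientation: [-180.0, -0.0, -62.8]
force: [0.3, -2.0, 3.1]
[-0.91384575 -0.28723127 -0.10633674]
```

```bash
python3 -m pendant '[[-1,[0.0005,0.0002,0],[0,0,-3]],[-1,[0.0005,0.0002,0],[0,0,-6]],[-1,[0.0005,0.0002,0],[0,0,-9]],[-1,[0.0005,0.0002,0],[0,0,-12]],[-1,[0.0005,0.0002,0],[0,0,-15]],[-1,[0.0005,0.0002,0],[0,0,-15]]]' | grep -E "tool|ori|force: \["; python3 -c "
from plant import sensors;print(sensors.get_obs()['moment'])"
```

```text
tool_pos: [0.5021, -0.1944, 0.1065]
orientation: [-180.0, -0.0, -47.8]
force: [0.4, -0.9, 3.6]
[ 0.05916896 -0.14768701 -0.0086893 ]
```

```bash
python3 -m pendant '[[-1,[0.0002,0.0002,0],[0,0,-3]],[-1,[0.0002,0.0002,0],[0,0,-6]],[-1,[0.0002,0.0002,0],[0,0,-9]],[-1,[0.0002,0.0002,0],[0,0,-12]],[-1,[0.0002,0.0002,0],[0,0,-15]],[-1,[0.0002,0.0002,0],[0,0,-15]]]' | grep -E "tool|ori|force: \["; python3 -c "
from plant import sensors;print(sensors.get_obs()['moment'])"
```

```text
tool_pos: [0.5022, -0.1945, 0.1066]
orientation: [-179.9, -0.0, -32.8]
force: [0.9, 2.5, 4.3]
[ 0.98604807 -0.18134586 -0.10129379]
```

```bash
python3 -m pendant '[[-1,[0,0,0],[0,0,-3]],[-1,[0,0,0],[0,0,-6]],[-1,[0,0,0],[0,0,-9]],[-1,[0,0,0],[0,0,-12]],[-1,[0,0,0],[0,0,-15]],[-1,[0,0,0],[0,0,-15]]]' | grep -E "tool|ori|force: \["; python3 -c "
from plant import sensors;print(sensors.get_obs()['moment'])"
```

```text
tool_pos: [0.5022, -0.1945, 0.1065]
orientation: [-180.0, -0.0, -17.8]
force: [0.1, 3.3, 4.9]
[ 1.30304677e+00 -3.07063932e-01 -1.29383170e-04]
```

```bash
python3 -m pendant '[[-1,[-0.0002,-0.0005,0],[0,0,-3]],[-1,[-0.0002,-0.0005,0],[0,0,-6]],[-1,[-0.0002,-0.0005,0],[0,0,-9]],[-1,[-0.0002,-0.0005,0],[0,0,-12]],[-1,[-0.0002,-0.0005,0],[0,0,-15]],[-1,[-0.0002,-0.0005,0],[0,0,-15]]]' | grep -E "tool|ori|force: \["; python3 -c "
from plant import sensors;print(sensors.get_obs()['moment'])"
```

```text
tool_pos: [0.5023, -0.1943, 0.1066]
orientation: [-180.0, -0.0, -2.9]
force: [1.1, 1.5, 3.3]
[ 0.70487369 -0.58834829 -0.06077579]
```

Now I'll take small steps towards the stop at about 8.7°.

```bash
for i in 1 2 3; do python3 -m pendant '[[-1,[0,0,0],[0,0,-1.5]],[-1,[0,0,0],[0,0,-3]],[-1,[0,0,0],[0,0,-3]]]' | grep -E "ori|force: \["; python3 -c "
from plant import sensors;print(sensors.get_obs()['moment'])"; done
```

```text
orientation: [-180.0, -0.0, 0.1]
force: [0.9, 2.0, 3.0]
[ 0.71832753 -0.74243487 -0.02920202]
orientation: [-180.0, -0.0, 3.1]
force: [1.6, 2.5, 2.2]
[ 0.88187797 -0.79546458 -0.01882628]
orientation: [-180.0, -0.0, 6.1]
force: [2.1, 2.1, 3.2]
[ 1.02151682 -0.90701067 -0.06636655]
```

```bash
for i in 1 2 3; do python3 -m pendant '[[-1,[0,0,0],[0,0,-1]],[-1,[0,0,0],[0,0,-1]],[-1,[0,0,0],[0,0,-1]]]' | grep -E "ori|force: \["; python3 -c "
from plant import sensors;print(sensors.get_obs()['moment'])"; done
```

```text
orientation: [-180.0, -0.0, 7.2]
force: [2.9, 2.8, 2.1]
[ 1.26964549 -1.20980366 -0.11967029]
orientation: [-180.0, -0.0, 8.2]
force: [4.2, 3.5, 3.0]
[ 1.49982387 -1.40013144 -0.0591539 ]
orientation: [-180.0, -0.0, 9.2]
force: [3.3, 3.4, 1.3]
[ 1.59444259 -1.5267456  -0.02304396]
```

```bash
for i in 1 2 3; do python3 -m pendant '[[-1,[-0.0001,-0.0001,0],[0,0,-1]],[-1,[-0.0001,-0.0001,0],[0,0,-1]],[-1,[-0.0001,-0.0001,0],[0,0,-1]]]' | grep -E "ori|force: \["; python3 -c "
from plant import sensors;print(sensors.get_obs()['moment'])"; done
```

```text
orientation: [180.0, -0.0, 10.2]
force: [3.8, 2.9, 2.7]
[ 1.32767522 -1.5898905  -0.11154679]
orientation: [180.0, -0.1, 11.3]
force: [4.1, 4.1, 1.9]
[ 1.18935621 -1.69330539 -0.03983921]
orientation: [180.0, -0.1, 12.3]
force: [5.0, 3.0, 0.6]
[ 1.06206875 -1.90105148 -0.03591374]
```

```bash
for i in 1 2; do python3 -m pendant '[[-1,[0.0004,-0.0002,0],[0,0,-1]],[-1,[0.0004,-0.0002,0],[0,0,-1]],[-1,[0.0004,-0.0002,0],[0,0,-1]]]' | grep -E "ori|force: \["; python3 - <<'E'
from plant import sensors
print(sensors.get_obs()['moment'])
E
done; python3 - <<'E'
from plant import viewer
import cv2
s=viewer.snapshot("scene")[:,:,::-1]
t=viewer.snapshot("top")[:,:,::-1]
import numpy as np
r=lambda im,x,y:cv2.resize(im[y:y+60,x:x+50],None,fx=8,fy=8,interpolation=cv2.INTER_CUBIC)
cv2.imwrite("pics/p4.png",cv2.convertScaleAbs(np.hstack([r(t,440,175),r(s,190,130)]),alpha=1.6,beta=20))
E
```

```text
orientation: [180.0, -0.0, 13.3]
force: [4.9, 0.7, 0.8]
[ 0.37682879 -1.79848593 -0.04132656]
orientation: [180.0, 0.0, 14.3]
force: [3.7, -0.6, 1.9]
[-0.58961461 -1.60123172 -0.05086404]
```

View pics/p4.png

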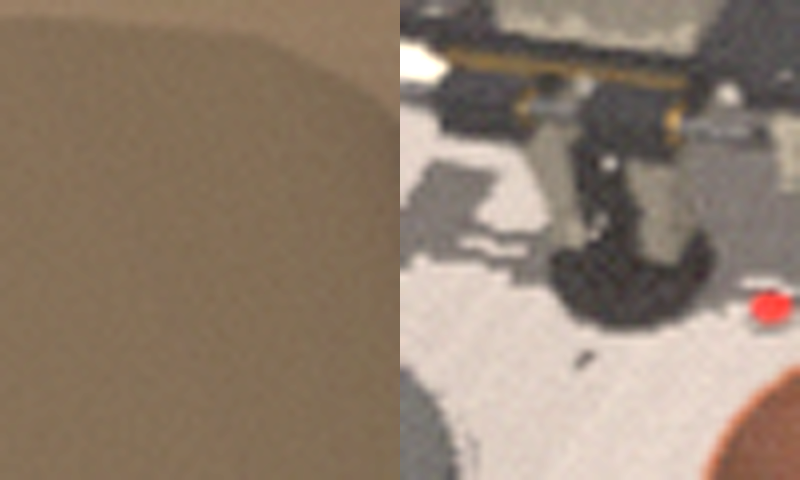

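```bash
for i in 1 2 3; do python3 -m pendant '[[-1,[0.0002,0,0],[0,0,-1]],[-1,[0.0002,0,0],[0,0,-1]],[-1,[0.0002,0,0],[0,0,-1]]]' | grep -E "ori|force: \["; python3 - <<'E'
from plant import sensors
print(sensors.get_obs()['moment'])
E
done
```

```text
orientation: [180.0, 0.0, 15.3]
force: [3.0, -3.2, 2.7]
[-1.40899654 -1.27117091 -0.02258183]
orientation: [180.0, 0.0, 16.3]
force: [2.1, -4.6, 3.9]
[-1.90071679 -0.88314826 -0.04590881]
orientation: [180.0, 0.0, 17.3]
force: [1.8, -4.8, 4.2]
[-2.04719945 -0.54008402 -0.04633486]
```

```bash
for i in 1 2; do python3 -m pendant '[[-1,[0,0.0003,0],[0,0,-1]],[-1,[0,0.0003,0],[0,0,-1]],[-1,[0,0.0003,0],[0,0,-1]]]' | grep -E "tool|ori|open|force: \["; python3 - <<'E'
from plant import sensors
o=sensors.get_obs();print(o['moment'],o['tau'][5])
E
done
```

```text
tool_pos: [0.5024, -0.1938, 0.1065]
orientation: [-180.0, 0.0, 18.3]
force: [1.6, -3.9, 4.9]
opening: 0.0151
[-1.58081354 -0.31858502 -0.03548266] 0.12629590462893248
tool_pos: [0.5024, -0.1939, 0.1065]
orientation: [-180.0, 0.0, 19.3]
force: [0.4, -1.8, 5.6]
opening: 0.0146
[-0.97182737 -0.19015695 -0.07086065] 0.12810207903385162
```

```bash
for i in 1 2 3; do python3 -m pendant '[[-1,[0,0,0],[0,0,-1]],[-1,[0,0,0],[0,0,-1]],[-1,[0,0,0],[0,0,-1]]]' | grep -E "tool|ori|force: \["; python3 - <<'E'
from plant import sensors,viewer
m=[]
for i in range(3):
    viewer.snapshot("top");m.append(sensors.get_obs()['moment'])
print(m[-1],[x[2].round(3) for x in m])
E
done
```

```text
tool_pos: [0.5024, -0.1939, 0.1065]
orientation: [-180.0, 0.0, 20.3]
force: [0.1, -2.9, 6.3]
[-0.98468886 -0.21405206 -0.05354641] [np.float64(-0.05), np.float64(-0.036), np.float64(-0.054)]
tool_pos: [0.5024, -0.1939, 0.1065]
orientation: [-180.0, 0.0, 21.3]
force: [-0.4, -2.4, 6.0]
[-0.93029767 -0.20509691 -0.06542315] [np.float64(-0.06), np.float64(-0.067), np.float64(-0.065)]
tool_pos: [0.5024, -0.1939, 0.1065]
orientation: [-180.0, 0.0, 22.3]
force: [0.0, -1.2, 6.0]
[-0.89752539 -0.21263158 -0.00598577] [np.float64(-0.039), np.float64(-0.087), np.float64(-0.006)]
```

```bash
python3 - <<'E'
from h import *
import cv2
s=viewer.snapshot("scene")[:,:,::-1];cv2.imwrite("pics/s5raw.png",s)
im=cv2.convertScaleAbs(cv2.resize(s[133:175,195:245],None,fx=14,fy=14,interpolation=cv2.INTER_CUBIC),alpha=1.8,beta=20)
c=np.array([.5024,-.1939,0])
for y,col in((8.7,(0,255,0)),(15,(255,255,0)),(22,(0,0,255))):
    y=np.radians(y)
    for r in(.0,.015,.03):
        u,v=proj("scene",c+[r*np.cos(y),r*np.sin(y),.128+(.002 if r<.03 else 0)])
        cv2.circle(im,(int((u+.5-195)*14),int((v+.5-133)*14)),2,col,-1)
cv2.imwrite("pics/p5.png",im)
E
```

```text
(no output)
```

View pics/p5.png

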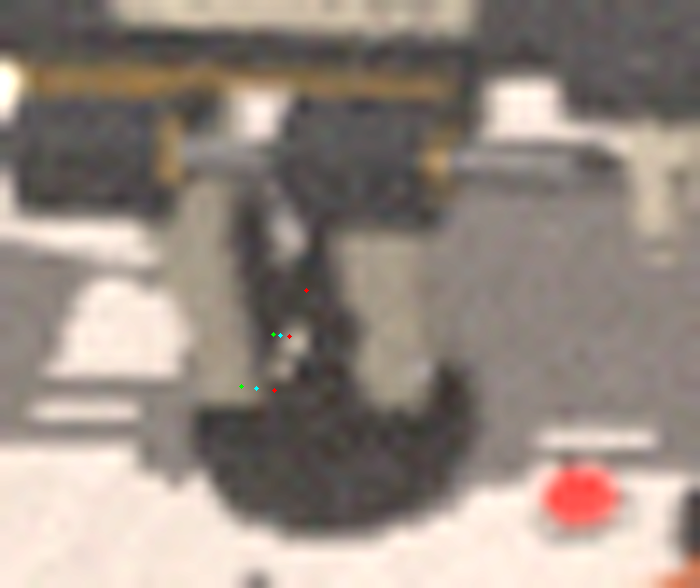

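```bash
python3 - <<'E'
import cv2,numpy as np
a=cv2.imread("pics/p4.png",0)[:,400:]; a=cv2.resize(a,(50,60),interpolation=cv2.INTER_AREA)[20:34,18:36]
b=cv2.imread("pics/s5raw.png",0); b=cv2.convertScaleAbs(b,alpha=1.6,beta=20)[150:164,208:226]
print(a);print(b)
E
```

```text
[[137 140 130  97  68  61  65 132 156  94 104 121 108 101 100  95 103 118]
 [139 141 134 105  67  67  66  92  96  74 110 136 133 133 138 130 122 118]
 [140 139 139 111  68  66  66  67  60  66 102 136 142 140 137 134 124 120]
 [142 140 139 118  68  65  64  64  64  67  96 130 137 139 136 128 118 122]
 [149 139 142 123  89  71  60  70  68  66  79 110 136 140 140 129 118 120]
 [165 142 139 123  91  74  68  63  67  61  69  95 128 138 139 133 125 118]
 [170 138 132 126 103  71  83  87  65  61  65  75 109 143 142 134 122 122]
 [174 140 138 142 121  80 107 117  70  64  64  81 117 136 137 132 121 124]
 [134 135 141 157 147 109 116  94  67  54  64  85 126 136 137 126 114 115]
 [126 135 137 154 150 130 124  66  57  57  65  87 123 139 136 131 124 112]
 [121 124 123 137 132  87  66  63  66  59  66  81 113 139 134 134 125 101]
 [112  93  78  82  87  70  66  63  63  60  63  79 108 131 138 133 118  85]
 [ 99  64  69  68  65  68  64  67  59  65  60  61  78  99 111 120 104  68]
 [100  72  68  65  59  69  60  56  66  66  63  52  61  67  66  72  70  63]]
[[137 142 126  92  68  60  94 145 127  58  87 119
[... 301 characters left out ...]
130 138 140 135 130 118]
 [148 135 137 129 103  62  63  66  70  58  66  68 103 135 135 140 135 122]
 [166 138 137 126 110  74  57  97 111  68  60  60  86 122 143 143 140 118]
 [166 135 135 134 114  79  71 137 154  63  70  65  90 137 135 138 137 121]
 [129 137 137 135 127  84  90 116  95  71  66  76 106 142 140 134 132 127]
 [124 130 140 140 122  94 111 127  55  58  54  58 110 138 138 140 146 138]
 [124 134 143 138 126 102  76  73  60  60  70  60  87 122 137 140 137 106]
 [121 119 127 122 121  98  73  68  71  73  54  60  78 106 127 127 118  92]
 [103  68  65  65  63  58  66  58  63  62  65  65  70  70  87  73  89  70]
 [ 98  57  58  66  58  63  66  63  63  73  68  58  57  62  63  60  54  57]]
```

```bash
python3 -m pendant '[[0,[0,0,0],[0,0,0]],[0,[0,0,0],[0,0,0]],[0,[0,0,0],[0,0,0]],[0,[0,0,-0.01],[0,0,0]],[0,[0,0,-0.04],[0,0,0]],[0,[0,0,-0.08],[0,0,0]],[0,[0,0,-0.12],[0,0,0]],[0,[0,0,-0.12],[0,0,0]]]'
python3 -m pendant '[[0,[0.0075,-0.04,0],[0,0,0]],[0,[0.015,-0.08,0],[0,0,0]],[0,[0.0225,-0.12,0],[0,0,0]],[0,[0.03,-0.16,0],[0,0,0]],[0,[0.0375,-0.2,0],[0,0,0]],[0,[0.045,-0.24,0],[0,0,0]],[0,[0.0525,-0.28,0],[0,0,0]],[0,[0.06,-0.32,0],[0,0,0]],[0,[0.0675,-0.36,0],[0,0,0]],[0,[0.075,-0.39,0],[0,0,0]]]'
python3 - <<'E'
from h import *
import cv2
t=viewer.snapshot("top")[:,:,::-1];cv2.imwrite("pics/t6raw.png",t)
s=viewer.snapshot("scene")[:,:,::-1];cv2.imwrite("pics/s6raw.png",s)
r=lambda im,x,y,w,h,k:cv2.resize(im[y:y+h,x:x+w],None,fx=k,fy=k,interpolation=cv2.INTER_CUBIC)
cv2.imwrite("pics/p6.png",cv2.convertScaleAbs(np.hstack([r(t,440,180,40,44,12),np.zeros((528,0,3),np.uint8),r(s,208,138,26,44,12)]),alpha=1.7,beta=20))
E
```

```text
clock: 24.28
tool_pos: [0.5065, -0.195, 0.2353]
orientation: [179.6, -0.5, 22.3]
force: [0.3, -0.8, 0.3]
opening: 0.0439
gripper_force: 0.0
clock: 25.12
tool_pos: [0.4233, 0.1978, 0.2273]
orientation: [-180.0, -0.0, 22.3]
force: [0.9, -0.1, -0.7]
opening: 0.0437
gripper_force: 0.0
```

View pics/p6.png

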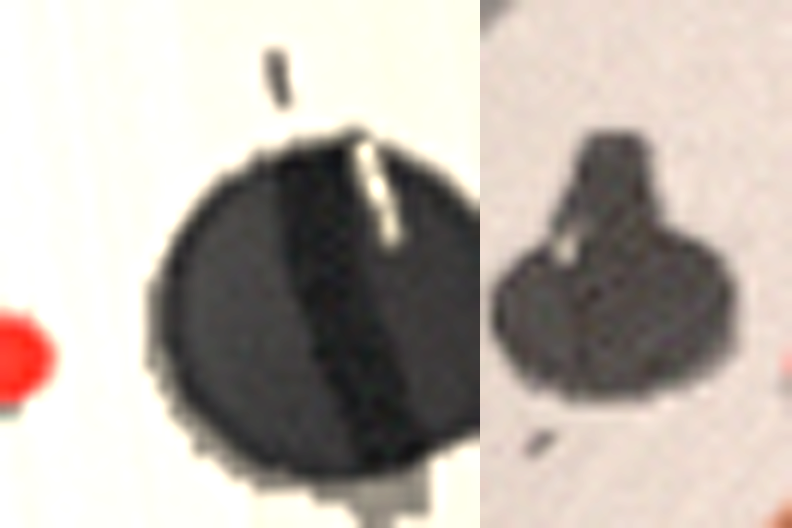

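The top view shows the knob seated, with its mark running from (362,145) to (395,240) in the crop. That puts the pointer at a yaw of about 18°, which is off (8.7°) plus the socket's free play. I'll regrip and take the play back.

```bash
python3 -m pendant '[[0,[-0.0075,0.039,0],[0,0,1]],[0,[-0.015,0.078,0],[0,0,2]],[0,[-0.0225,0.117,0],[0,0,3]],[0,[-0.03,0.156,0],[0,0,4]],[0,[-0.0375,0.195,0],[0,0,4]],[0,[-0.045,0.234,0],[0,0,4]],[0,[-0.0525,0.273,0],[0,0,4]],[0,[-0.06,0.312,0],[0,0,4]],[0,[-0.0675,0.351,0],[0,0,4]],[0,[-0.075,0.39,0],[0,0,4]]]' | grep -E "tool|ori"
python3 -m pendant '[[0,[0,0,0],[0,0,0]],[0,[0,0,0.04],[0,0,0]],[0,[0,0,0.08],[0,0,0]],[0,[0,0,0.11],[0,0,0]],[0,[0,0,0.119],[0,0,0]],[0,[0,0,0.119],[0,0,0]],[-1,[0,0,0.119],[0,0,0]],[-1,[0,0,0.119],[0,0,0]],[-1,[0,0,0.119],[0,0,0]],[-1,[0,0,0.119],[0,0,0]]]'; python3 -c "
from plant import sensors;print(sensors.get_obs()['moment'])"
```

```text
tool_pos: [0.5023, -0.1965, 0.227]
orientation: [-180.0, -0.0, 18.2]
clock: 26.88
tool_pos: [0.504, -0.194, 0.1092]
orientation: [179.9, -0.2, 18.3]
force: [0.5, -0.1, 0.3]
opening: 0.0224
gripper_force: 0.0
[-0.07640035  0.01195812  0.01319112]
```

```bash
python3 -m pendant '[[-1,[0,0,0],[0,0,0]],[-1,[0,0,0],[0,0,0]],[-1,[0,0,0],[0,0,0]],[-1,[0,0,0],[0,0,0]]]'; for i in 1 2 3; do python3 -m pendant '[[-1,[0,0,0],[0,0,1.6]],[-1,[0,0,0],[0,0,3.2]],[-1,[0,0,0],[0,0,3.2]]]'| grep -E "tool|ori|force: \["; python3 - <<'E'
from plant import sensors
print(sensors.get_obs()['moment'])
E
done
```

```text
clock: 27.22
tool_pos: [0.5036, -0.194, 0.1085]
orientation: [180.0, -0.1, 18.3]
force: [-1.2, 0.6, 5.8]
opening: 0.0148
gripper_force: 30.0
tool_pos: [0.5036, -0.194, 0.1085]
orientation: [180.0, -0.1, 15.0]
force: [-1.6, 1.8, 8.2]
[0.52548025 0.38885108 0.01887401]
tool_pos: [0.5036, -0.1941, 0.1085]
orientation: [180.0, -0.1, 11.8]
force: [-0.5, 1.3, 6.2]
[0.29532758 0.38539332 0.02169037]
tool_pos: [0.5036, -0.1941, 0.1085]
orientation: [180.0, -0.1, 8.6]
force: [-1.7, 0.7, 7.0]
[0.26038506 0.40121508 0.0199268 ]
```

```bash
python3 -m pendant '[[0,[0,0,0],[0,0,0]],[0,[0,0,0],[0,0,0]],[0,[0,0,0],[0,0,0]],[0,[0,0,-0.01],[0,0,0]],[0,[0,0,-0.04],[0,0,0]],[0,[0,0,-0.08],[0,0,0]],[0,[0,0,-0.12],[0,0,0]],[0,[0,0,-0.12],[0,0,0]]]' | grep -E "tool|ori|open"
python3 -m pendant '[[0,[-0.01,-0.04,0],[0,0,0]],[0,[-0.02,-0.08,0],[0,0,0]],[0,[-0.03,-0.12,0],[0,0,0]],[0,[-0.04,-0.16,0],[0,0,0]],[0,[-0.045,-0.2,0],[0,0,0]],[0,[-0.045,-0.24,0],[0,0,0]],[0,[-0.045,-0.28,0],[0,0,0]],[0,[-0.045,-0.32,0],[0,0,0]],[0,[-0.045,-0.36,0],[0,0,0]],[0,[-0.045,-0.39,0],[0,0,0]]]' | grep -E "tool|ori|clock"
python3 - <<'E'
from h import *
import cv2
t=viewer.snapshot("top")[:,:,::-1];cv2.imwrite("pics/t7raw.png",t)
def mark(f,x,y,w,h,z):
    g=cv2.resize(cv2.imread(f,0)[y:y+h,x:x+w],None,fx=8,fy=8,interpolation=cv2.INTER_CUBIC).astype(float)
    m=(g>70).astype(np.uint8);n,l,st,c=cv2.connectedComponentsWithStats(m)
    for i in range(1,n):
        if 60<st[i,4]<1500:
            v,u=np.nonzero(l==i);P=np.array([ray("top",x+(a+.5)/8-.5,y+(b+.5)/8-.5,z)[:2] for a,b in zip(u,v)])
            q=P-P.mean(0);e=np.linalg.svd(q,full_matrices=0)[2][0];e*=np.sign(e[0]);print(f,st[i,4],P.mean(0).round(4),np.degrees(np.arctan2(e[1],e[0])).round(1))
for f in("pics/t6raw.png","pics/t7raw.png"):mark(f,452,188,34,30,.129)
for f in("pics/top0.png","pics/t7raw.png"):mark(f,402,196,28,28,.129)
a,b=[cv2.imread(f,0).astype(int)[190:236,398:434] for f in("pics/top0.png","pics/t7raw.png")];print("left diff",abs(a-b).mean())
t=cv2.imread("pics/t7raw.png",0);print(t[190:214,456:476])
E
```

```text
tool_pos: [0.5068, -0.1952, 0.2366]
orientation: [179.7, -0.7, 8.7]
opening: 0.0437
clock: 29.47
tool_pos: [0.399, 0.1874, 0.2285]
orientation: [-179.9, -0.1, 8.7]
pics/top0.png 935 [ 0.4679 -0.1025] -16.5
pics/top0.png 138 [ 0.4634 -0.0511] 42.9
pics/t7raw.png 1034 [ 0.4683 -0.1023] -16.2
pics/t7raw.png 271 [ 0.4644 -0.0513] 26.5
left diff 13.766908212560386
[[141 139 140 140 140 141 143 143 144 144 144 145 139 102  97  82  77 100
  138 140]
 [142 139 139 140 141 145 141 141 118 101  97  79  77  42  36  25  46  82
  137 142]
 [142 140 142 144 144 139 103  79  59  42  38  15  14   6   2  15  59 122
  106 139]
 [143 142 144 138 103  78  45  23  17  12   6   2   4   6   1  16  74 163
   64  86]
 [147 140 118  84  45  22  19  19  19  12   8   6   5   7   1   9  70 155
   45  26]
 [147 115  60  30  21  19  23  23  21  13   5   4   7   6   9  18  53 121
   57  14]
 [120  62  21  17  24  22  24  25  23   9   8   7  10   7   9  15  44 105
   88  26]
 [ 78  22  16  28  27  26  27  24  24   9   9   3   5  10  11  18  35  85
   96  31]
 [ 31  19  27  27  27  27  24  22  25   6  12  10   8   8 
[... 602 characters left out ...]
  20  23
   22  21]
 [ 30  30  27  26  27  25  25  25  24  13   2   6  11   4   7  13  21  19
   20  20]
 [ 27  27  27  29  27  27  26  25  23  16   7   7   8   2  11  13  17  23
   21  22]
 [ 28  29  28  27  26  26  23  23  24  21   5   3   6   6   6   8  18  18
   19  19]
 [ 25  29  26  25  24  22  23  23  22  22   4   7   9   8   8   8  18  24
   19  18]
 [ 22  25  25  26  22  23  23  22  23  23   8   9  10   5   8   9  15  17
   19  23]
 [ 16  27  28  25  25  24  25  21  21  20  15   6  12   5  10   6  14  18
   19  19]
 [ 18  19  25  26  22  24  26  24  21  23  15   2   7  10   4   7  12  23
   20  20]
 [ 17  16  22  23  23  21  20  22  23  24  16   9   8   8   7   4  13  18
   19  17]]
```

```bash
python3 - <<'E'
from h import *
import cv2
def ln(P,z):
    P=np.array(P,float);m=np.polyfit(P[:,1],P[:,0],1)
    a,b=[ray("top",np.polyval(m,v),v,z) for v in(P[-1,1],P[0,1])];d=b-a
    return np.degrees(np.arctan2(d[1],d[0])).round(1),a.round(4)[:2],b.round(4)[:2]
for f,c0 in(("t6raw",470),("t7raw",472)):
    g=cv2.imread(f"pics/{f}.png",0).astype(float)
    M=[];F=[];T=[]
    for v in range(193,199):
        w=np.clip(g[v,468:477]-25,0,None);k=np.argmax(w[:8]);s=slice(max(k-2,0),k+3);M.append((np.sum(w[s]*np.arange(468,477)[s])/w[s].sum(),v))
    for v in range(201,215):
        r=cv2.GaussianBlur(g[v:v+1],(3,1),.6)[0];d=np.diff(r)[458:476]
        F.append((458.5+np.sum(np.arange(18)*np.clip(-d,2,None)-np.arange(18)*2)/np.sum(np.clip(-d,2,None)-2),v))
        T.append((458.5+np.sum(np.arange(18)*(np.clip(d,2,None)-2))/np.sum(np.clip(d,2,None)-2),v))
    print(f,"mark",ln(M,.13),"foot",ln(F,.1),"top",ln(T,.13))
E
```

```text
t6raw mark (np.float64(20.1), array([ 0.5145, -0.1882]), array([ 0.5244, -0.1846])) foot (np.float64(18.4), array([ 0.4838, -0.191 ]), array([ 0.5104, -0.1821])) top (np.float64(15.5), array([ 0.4829, -0.1905]), array([ 0.5085, -0.1834]))
t7raw mark (np.float64(5.4), array([ 0.5146, -0.1914]), array([ 0.5245, -0.1904])) foot (np.float64(9.0), array([ 0.4837, -0.1886]), array([ 0.5104, -0.1844])) top (np.float64(1.0), array([ 0.4829, -0.1868]), array([ 0.5086, -0.1864]))
```

The measurements don't prove the spindle reached its stop, so I'll regrip and test for it with averaged torque readings.

```bash
cat > m.py <<'E'
from plant import sensors,viewer
import numpy as np
M=[];F=[]
for i in range(5):
    viewer.snapshot("top");o=sensors.get_obs();M.append(o['moment'][2]);F.append(o['force'])
print("yaw",o['orientation'][2].round(2),"xyz",o['tool_pos'].round(4),"Mz",np.mean(M).round(3),"F",np.mean(F,0).round(1),"q6",o['joint_pos'][5].round(2),"open",o['opening'].round(4))
E
python3 -m pendant '[[0,[0,0.039,0],[0,0,0]],[0,[0,0.078,0],[0,0,0]],[0,[0,0.117,0],[0,0,0]],[0,[0,0.156,0],[0,0,0]],[0,[0.005,0.195,0],[0,0,0]],[0,[0.015,0.234,0],[0,0,0]],[0,[0.025,0.273,0],[0,0,0]],[0,[0.035,0.312,0],[0,0,0]],[0,[0.045,0.351,0],[0,0,0]],[0,[0.045,0.39,0],[0,0,0]]]' | grep -E "tool|ori"
python3 -m pendant '[[0,[0,0,0],[0,0,0]],[0,[0,0,0.04],[0,0,0]],[0,[0,0,0.08],[0,0,0]],[0,[0,0,0.11],[0,0,0]],[0,[0,0,0.119],[0,0,0]],[0,[0,0,0.119],[0,0,0]],[-1,[0,0,0.119],[0,0,0]],[-1,[0,0,0.119],[0,0,0]],[-1,[0,0,0.119],[0,0,0]],[-1,[0,0,0.119],[0,0,0]]]'|grep tool
python3 -m pendant '[[-1,[0,0,0],[0,0,0]],[-1,[0,0,0],[0,0,0]],[-1,[0,0,0],[0,0,0]],[-1,[0,0,0],[0,0,0]]]' |grep open
python3 m.py
python3 -m pendant '[[-1,[0,0,0],[0,0,-1.5]],[-1,[0,0,0],[0,0,-3]],[-1,[0,0,0],[0,0,-3]]]'|grep clock
python3 m.py
```

```text
tool_pos: [0.5042, -0.1964, 0.2279]
orientation: [180.0, -0.0, 8.7]
tool_pos: [0.504, -0.194, 0.1102]
opening: 0.0147
clock: 32.02Traceback (most recent call last):
  File "m.py", line 6, in <module>
    print("yaw",o['orientation'][2].round(2),"xyz",o['tool_pos'].round(4),"Mz",np.mean(M).round(3),"F",np.mean(F,0).round(1),"q6",o['joint_pos'][5].round(2),"open",o['opening'].round(4))
                                                                                                                                                                    ^^^^^^^^^^^^^^^^^^
AttributeError: 'float' object has no attribute 'round'
Traceback (most recent call last):
  File "m.py", line 6, in <module>
    print("yaw",o['orientation'][2].round(2),"xyz",o['tool_pos'].round(4),"Mz",np.mean(M).round(3),"F",np.mean(F,0).round(1),"q6",o['joint_pos'][5].round(2),"open",o['opening'].round(4))
                                                                                                                                                                    ^^^^^^^^^^^^^^^^^^
AttributeError: 'float' object has no attribute 'round'
```

```bash
sed -i 's/,"open".*/)/' m.py; python3 m.py
python3 -m pendant '[[-1,[0,0,0],[0,0,-1.5]],[-1,[0,0,0],[0,0,-3]],[-1,[0,0,0],[0,0,-3]]]'|grep -c clock
python3 m.py
python3 -m pendant '[[-1,[0,0,0],[0,0,-1.5]],[-1,[0,0,0],[0,0,-3]],[-1,[0,0,0],[0,0,-3]]]'|grep -c clock
python3 m.py
```

```text
yaw 11.68 xyz [ 0.5036 -0.1941  0.1095] Mz -0.008 F [-1.1  0.7  7. ] q6 101.91
1
yaw 14.68 xyz [ 0.5036 -0.1941  0.1095] Mz 0.006 F [-1.5  1.5  7.3] q6 104.91
1
yaw 17.68 xyz [ 0.5036 -0.194   0.1095] Mz -0.004 F [-1.4  1.5  7.2] q6 107.91
```

```bash
for i in 1 2 3; do
python3 -m pendant '[[-1,[0,0,0],[0,0,-1]],[-1,[0,0,0],[0,0,-2]],[-1,[0,0,0],[0,0,-2]]]'|grep -c clock
python3 m.py; done
```

```text
1
yaw 19.67 xyz [ 0.5037 -0.1939  0.1096] Mz -0.052 F [-1.1  2.2  7.2] q6 109.9
1
yaw 21.67 xyz [ 0.5036 -0.1939  0.1095] Mz -0.084 F [-1.   2.4  7.8] q6 111.9
1
yaw 23.66 xyz [ 0.5036 -0.1938  0.1095] Mz -0.1 F [-1.   2.7  7.8] q6 113.9
```

```bash
python3 -m pendant '[[-1,[0,0,0],[0,0,2]],[-1,[0,0,0],[0,0,4]],[-1,[0,0,0],[0,0,6]],[-1,[0,0,0],[0,0,8]],[-1,[0,0,0],[0,0,10]],[-1,[0,0,0],[0,0,12]],[-1,[0,0,0],[0,0,14]],[-1,[0,0,0],[0,0,15]],[-1,[0,0,0],[0,0,15]]]'|grep -E "clock|open"
python3 m.py; for i in 1 2 3; do
python3 -m pendant '[[-1,[0,0,0],[0,0,1]],[-1,[0,0,0],[0,0,2]],[-1,[0,0,0],[0,0,2]]]'|grep -c clock
python3 m.py; done
```

```text
clock: 35.77
opening: 0.0146
yaw 8.68 xyz [ 0.5037 -0.1941  0.1095] Mz 0.003 F [-0.7  1.1  7.1] q6 98.91
1
yaw 6.68 xyz [ 0.5037 -0.1942  0.1095] Mz -0.001 F [-1.   1.   6.8] q6 96.91
1
yaw 4.68 xyz [ 0.5037 -0.1942  0.1095] Mz 0.016 F [-1.4  0.9  6.7] q6 94.91
1
yaw 2.68 xyz [ 0.5037 -0.1942  0.1095] Mz 0.003 F [-0.8  0.7  6.5] q6 92.91
```

Turning freely from below 2.7° up to about 18.5° puts the spindle near the middle of that, at its off stop (~8.7°). I'll set the pointer there and let go.

```bash
python3 -m pendant '[[-1,[0,0,0],[0,0,-2]],[-1,[0,0,0],[0,0,-4]],[-1,[0,0,0],[0,0,-6.5]],[-1,[0,0,0],[0,0,-6.5]],[0,[0,0,0],[0,0,-6.5]],[0,[0,0,0],[0,0,-6.5]],[0,[0,0,0],[0,0,-6.5]],[0,[0,0,-0.01],[0,0,-6.5]],[0,[0,0,-0.05],[0,0,-6.5]],[0,[0,0,-0.09],[0,0,-6.5]]]' | grep -E "ori|open"
python3 -m pendant '[[0,[0,0,-0.03],[0,0,0]],[0,[-0.01,-0.04,-0.03],[0,0,0]],[0,[-0.02,-0.08,-0.03],[0,0,0]],[0,[-0.03,-0.12,-0.03],[0,0,0]],[0,[-0.04,-0.16,-0.03],[0,0,0]],[0,[-0.045,-0.2,-0.03],[0,0,0]],[0,[-0.045,-0.24,-0.03],[0,0,0]],[0,[-0.045,-0.28,-0.03],[0,0,0]],[0,[-0.045,-0.32,-0.03],[0,0,0]],[0,[-0.045,-0.36,-0.03],[0,0,0]]]' | grep -E "tool|ori|clock"
python3 - <<'E'
from h import *
import cv2
viewer.snapshot("top");t=viewer.snapshot("top")[:,:,::-1];cv2.imwrite("pics/t8raw.png",t)
for f in("t6raw","t7raw","t8raw"):
    g=cv2.imread(f"pics/{f}.png",0).astype(float);M=[];F=[]
    for v in range(193,199):
        w=np.clip(g[v,468:477]-25,0,None);k=np.argmax(w[:8]);s=slice(max(k-2,0),k+3);M.append(np.sum(w[s]*np.arange(468,477)[s])/w[s].sum())
    print(f,np.round(M,1), np.mean(M).round(2))
    # skirt outline centre (dark blob)
    b=(g[180:230,445:490]<60).astype(np.uint8);n,l,st,c=cv2.connectedComponentsWithStats(b);i=1+np.argmax(st[1:,4]);print(st[i],c[i])
# predicted mark centre (r~.02) column vs yaw
for y in(0,4,8.7,13,18):
    a=np.radians(y);print(y,np.round([proj("top",[.502+r*np.cos(a),-.1935+r*np.sin(a),.1305]) for r in(.015,.025)],2).tolist())
E
```

```text
orientation: [-179.9, 0.3, 9.2]
opening: 0.0428
clock: 39.18
tool_pos: [0.4004, 0.156, 0.2296]
orientation: [-179.9, -0.1, 9.2]
t6raw [470.2 470.4 470.8 471.2 471.6 471.9] 471.01
[  8  11  29  30 649] [22.2835131  26.08320493]
t7raw [473.4 472.9 473.  473.3 473.5 473.6] 473.29
[  8  11  30  30 658] [22.50303951 26.00911854]
t8raw [473.4 472.9 473.  473.3 473.5 473.7] 473.31
[  8  11  30  30 660] [22.61212121 25.98787879]
0 [[474.72, 196.78], [474.71, 191.73]]
4 [[474.19, 196.79], [473.83, 191.75]]
8.7 [[473.57, 196.85], [472.79, 191.85]]
13 [[473.0, 196.95], [471.86, 192.01]]
18 [[472.36, 197.11], [470.79, 192.29]]
```

```bash
python3 -c "
from plant import workorder;print(workorder.close_job())"
```

```text
the job is handed in; nothing more can be done
None
```

I put the knob back fully home, turned it anticlockwise and let go with its pointer straight to the back (about 9°, hotplate axis about 8.7°), and handed the job in at about 39 s. I never felt a hard stop: the knob turned past the back to at least 18° before I brought it back, so that the control is at off is inferred from where the knob turned freely.

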